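Ready the bench fume extractor: seat the filter drawer, raise the intake tube and hold it

TASK

Get the bench fume extractor ready for soldering: first push its open filter drawer fully home so that it clicks in and stays shut. Then take the intake tube by its mouthpiece and draw it straight up along its own slope, without wrenching it sideways in the socket, until the engraved ring on the tube is level with the socket's rim, and keep holding it there so I can tighten the clamp: the job finishes with the tube still in the gripper. Do not pull the tube right out, and leave the phone, tools and bottles where they are.

Things in the scene. Friction and masses are not known exactly. Their poses are not given: they have to be found in the camera images.
- extractor: white bench fume extractor, fixed to the bench, housing 240 mm deep (x) x 260 mm wide (y) x 135 mm high. Origin: centre of its underside, on the mat (4 mm above the work surface). Its front looks along its -x, towards the robot. Filter drawer in the left (+y) part of the front, intake socket on the right (-y) part of the top, behind the front edge. Only the flux jar stands on its top.
- filter_drawer (a joint): how far the filter drawer stands open, in m: 0 = fully home, larger = further out towards the robot along the extractor's -x. It slides with about 1 N friction; a spring ball catch resists from 11 mm to 4 mm before home (5 to 10 N of push, with a short knock as it meets the ball), then draws the drawer over the last 2 mm to the stop at 0 and keeps it there.
- drawer_front (a point): centre of the drawer's outer front face (flat panel 147 mm wide along the extractor's y, 102 mm high), on the drawer and moving with it; its x axis is the extractor's x, the way to push. When home it is flush with the front of the housing, 73 mm above the extractor's origin; the housing's top is 62 mm above this point.
- socket: black socket sleeve on the extractor's top, fixed, 44 mm outside diameter, with an aluminium clamp band (52 mm) and its small screw, which is loose. Origin: centre of the round mouth, level with the rim, 168 mm above the extractor's origin; z points out along the bore, which leans 20 degrees from vertical towards the extractor's front (-x); y is the extractor's y. Bore 31.6 mm in diameter, 105 mm deep, slick; the sleeve stands about 35 mm out of the housing's top.
- intake_tube: the telescopic intake tube, about 0.2 kg, 170 mm long in all: aluminium tube 30 mm in diameter, its top 40 mm a black ribbed round mouthpiece 40 mm in diameter. Origin: centre of its bottom end, z along the tube to the mouth. It starts at the bottom of the socket, with 65 mm (25 mm of tube and the mouthpiece) out above the rim, is free to slide and turn, and slips back down when let go.
- tube_grip (a point): centre of the mouthpiece, on the tube's axis, 20 mm below its top and 150 mm above the tube's bottom end; axes as the tube's.
- tube_ring (a point): the dark engraved ring round the tube, 4 mm wide; this point is its middle, on its axis, 45 mm above the tube's bottom end and 105 mm below the centre of the mouthpiece. At the start it is hidden 60 mm down the bore.
- phone: opened black phone, 72 x 150 x 10 mm, lying on the mat; bystander. Origin: centre of its underside.
- screwdriver: screwdriver, 150 mm long, lying on the mat; bystander.
- brush: brush, 140 mm long, lying on the mat; bystander.
- tweezers: steel tweezers, 125 mm long, lying on the mat to the right of the extractor; bystander.
- spool: reel of solder, 54 mm in diameter, 42 mm high, standing on the mat in front of the right part of the extractor, beside the drawer's path; bystander. Origin: centre of its underside.
- flux_jar: small jar, 44 mm in diameter, 32 mm high, standing on the extractor's top at the left rear; bystander. Origin: centre of its underside.
- cleaner: white bottle, 60 mm in diameter, 135 mm high, standing on the mat to the left of the extractor; bystander. Origin: centre of its underside.

How it is judged (in metres and radians):
On the way:
1. the filter drawer is seated home while the tube is still down in its socket (value of joint filter_drawer below 0.003 m and z of tube_ring in the frame of socket below -0.05 m), for 0.2 s.
At the end, for the whole second after the job is handed in: The filter drawer is home (within 3 mm); the tube is held between the fingers, at rest, with its engraved ring within 8 mm of the socket's rim and its axis within 0.06 rad of the bore's, pressing on the socket with less than 15 N (not wedged) (value of joint filter_drawer below 0.003 m and z of tube_ring in the frame of socket between -0.008 and 0.008 m and angle between the z axis of intake_tube and the z axis of socket, either way round below 0.06 rad and contact force between the fingers and intake_tube above 3 N and contact force between intake_tube and extractor below 15 N and linear speed of intake_tube below 0.01 m/s); the arm keeps its last pose, push and grip.
It fails at once if the tube is drawn out too far (ring more than 30 mm above the rim) (z of tube_ring in the frame of socket above 0.03 m).
It fails at once if the tube is wrenched hard against its socket (over 70 N) (contact force between intake_tube and extractor above 70 N).
It fails at once if a bystander is moved more than 30 mm (distance of any of phone, screwdriver, brush, tweezers, spool, flux_jar, cleaner from where it was at the start of the episode above 0.03 m).
It also fails if it takes over 51 s, if anything falls off the work surface, if the arm or the gripper's body presses on something with over 40 N, if the wrist force passes 120 N, or if a joint passes its speed limit or range.

ROBOT

A 6-joint arm with a two-finger parallel gripper is mounted at the origin on the work surface. World frame = base frame: x ahead of the robot, y to its left, z up, the work surface at z = 0. Lengths are in mm, angles in rad, forces in N, time in s.
With the tool pointing down it reaches from about 250 to 800 mm from the base axis. Payload 3.9 kg.
Tool frame: the origin (TCP) lies at the very end of the fingers, on their centre line; the grasp point (between the pads) lies 19 mm behind it (grip_depth is the distance from the TCP to the grasp point, in mm); z points along the fingers, y is the line along which they close (so a half turn about z gives the same grasp; the last joint's range is limited). The gripper opens to 85 mm and grips with 20 to 120 N. Pads are 22 mm wide; open, the fingers measure 114 mm over their backs; the gripper's body (76 mm by 85 mm) begins 54 mm behind the grasp point. The pads swing forward as they close: fully open they stand 13 mm farther back than shut.
Start: joints at [-1.175, 0.26, -0.138, 1.173, 0, 1.571], TCP at [202.407, -484.404, 231.304] pointing down, gripper open.
Joint ranges: [-2.78, 2.78], [-0.83, 1.72], [-1.28, 1.37], [-1.9, 2.12], [-1.57, 1.48], [-3.14, 3.14]. Speed limits (rad/s): [2.57, 2.57, 3.14, 3.14, 3.14, 3.14].

INTERFACE

Orientations are given as [roll, pitch, yaw] about the fixed x, y, z axes, in that order (R = Rz(yaw) Ry(pitch) Rx(roll)).
In Python, from rig import get_state, read_camera, sign_off, grip_depth gives the robot as it stands. The module is installed in compiled form; this text tells all that it offers.
- The arm moves only by the tool jog_arm, never from a script. Its argument "motion" is a list of rows, each an object of numbers: "wx", "wy", "wz": the turn, a rotation vector about the world's x, y, z in rad; "dx", "dy", "dz": the shift along the world's x, y, z in cm; "hand": the finger opening in cm, from 0 to 8.54. In form: [{"wx": .., "wy": .., "wz": .., "dx": .., "dy": .., "dz": .., "hand": ..}, ...]. A call has 1 to 10 rows; each row shifts and turns the commanded pose from where the row before left it; what a row does not reach is not made up. A row lasts 1/12 s, in which the tool goes at most 41.7 mm and 7.16 degrees, less where a joint would pass 70% of its speed; a pose out of reach is approached as far as the arm can. A call is refused whole if a number of a shift passes 4.17 or a number of a turn 0.125, either way. A call with a gripper value outside its range is refused whole. The fingers move at their own pace and stop on an object; "force" is the grip in N (left out, the last holds). Time passes only in rows, so rows that do not move let the fingers close. It gives the time, the measured TCP pose, the force, the opening and the grip force at its end, in the units of the state.
- get_state(): the state, without advancing time (a new reading comes with each control period).
- read_camera(name): name is "scene" or "top" or "wrist"; returns a dict with "pixels" (400x640x3 uint8, red, green, blue), "depth" (400x640 float32, mm along the optical axis (not along the pixel's ray), 0 where there is no reading), "fx", "fy", "cx", "cy" (pixels), "world_from_camera" (4x4, takes a point from camera to world coordinates). Camera axes: x right, y down, z forward; pixel columns grow to the right and rows downward; lengths in mm; the calibration is good to about 2 mm. The wrist camera is an equidistant fisheye: a pixel r from the principal point sees the ray r / f radians off the axis. A picture is of the moment at which its call begins.
- sign_off(): hands the job in; it is judged then, once.
The state is a dict: "time_s": time; "joint_pos": joint angles; "joint_velocities": joint speeds; "tau": joint torques, N m; "eef_pos": TCP position; "orientation": TCP orientation; "contact_force": force on the tool from outside, world axes, zero at the start; "ft_torque": the same for the moment, N m; "width": finger opening in mm; "grasp_force": force on a finger pad.
Only numpy, scipy, OpenCV 4.12 (cv2) and the standard library are available. Lean on these libraries where they do the work, as an engineer would, in place of code of your own. Each camera call takes 0.05 s, during which the arm holds its last target. There are 200 camera calls.

## Working session

There is one attempt and no reset: what is moved stays moved. The work goes in short steps, Python scripts to look and compute and a tool call to move; the robot and the scene stay as the last step left them, time stands still between calls to the robot, and variables do not carry over. Pictures are saved under pics/ and viewed, at most 10 in all, crops included, and the job is handed in when it is done.

Besides the shell and the picture viewer there is one more tool, called in YAML: its name, and indented under it one key for each argument. jog_arm: Moves the arm, as the interface text tells. Its arguments: {"type":"object","properties":{"motion":{"type":"array"},"force":{"type":"number"}},"required":["motion"]}

```bash
mkdir -p pics
python3 - <<'E'
from rig import *
import cv2,pickle
print(get_state(),grip_depth)
d={}
for n in("scene","top"):
    c=read_camera(n);d[n]=c
    cv2.imwrite(f"pics/{n}0.png",c["pixels"][:,:,::-1])
    print(n,c["fx"],c["cx"],c["cy"],c["world_from_camera"].round(3).tolist())
pickle.dump(d,open("d0.pkl","wb"))
E
```

```text
{'time_s': 0.0, 'joint_pos': array([-1.17500978e+00,  2.60690827e-01, -1.39417162e-01,  1.17269612e+00,
        3.27451547e-05,  1.57079577e+00]), 'joint_velocities': array([-0.0011653 ,  0.00085805,  0.00039392, -0.00084724, -0.00093792,
       -0.00026328]), 'tau': array([-1.17315103e-03, -4.05676711e+01,  2.53922403e+01,  1.85506133e-02,
       -2.16737312e-04,  6.24292383e-06]), 'eef_pos': array([ 202.14353507, -483.76026927,  230.44314565]), 'orientation': array([-3.13958488e+00, -3.27462159e-05,  3.95787044e-01]), 'contact_force': array([-0.05149659, -0.35214172, -0.27605122]), 'ft_torque': array([ 0.04400629,  0.05510477, -0.00579254]), 'grasp_force': 0.0, 'width': 85.35051452535964} 18.700000000000003
scene 400.95875104147 315.183744661165 206.9746107587169 [[0.641, 0.662, -0.388, 867.435], [0.767, -0.546, 0.337, -266.305], [0.011, -0.514, -0.858, 893.521], [0.0, 0.0, 0.0, 1.0]]
top 427.8930429834582 316.3197560462684 195.28635752503806 [[0.018, -0.998, 0.066, 458.266], [-1.0, -0.018, -0.005, 18.222], [0.006, -0.066, -0.998, 1214.425], [0.0, 0.0, 0.0, 1.0]]
```

View pics/scene0.png

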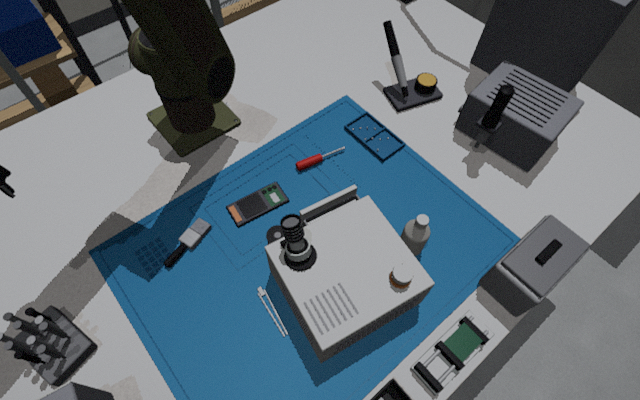

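View pics/top0.png

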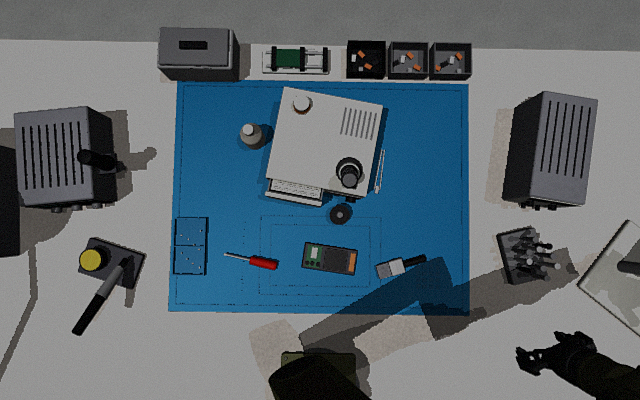

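The top view shows the extractor's top at about (267–383, 87–198), turned slightly. The drawer is open at about (267–325, 178–205), the mouthpiece is at (349,172) and the spool at (340,214). The scene view agrees: mouthpiece at (292,228), drawer at (330,205).

```bash
cat > h.py <<'E'
import numpy as np,cv2
def cloud(c):
    v,u=np.mgrid[:400,:640];Z=c["depth"]
    P=np.stack([(u-c["cx"])/c["fx"]*Z,(v-c["cy"])/c["fy"]*Z,Z],-1)
    W=c["world_from_camera"];P=P@W[:3,:3].T+W[:3,3];P[Z==0]=np.nan
    return P
E
python3 - <<'E'
from h import *
import pickle
d=pickle.load(open("d0.pkl","rb"))
for n in d:
    c=d[n];P=cloud(c);x,y,z=P[...,0],P[...,1],P[...,2]
    box=(x>380)&(x<800)&(y>-200)&(y<250)
    m=(box&(abs(z-139)<6)).astype(np.uint8)
    m=cv2.morphologyEx(m,cv2.MORPH_OPEN,np.ones((5,5)))
    print(n,"top z",np.median(z[m>0]))
    p=P[m>0][:,:2].astype(np.float32)
    r=cv2.minAreaRect(p);print(r,cv2.boxPoints(r).round(1).tolist())
    m=box&(z>165);p=P[m];print("tube pts",len(p))
    for a,b in((160,175),(175,185),(185,195),(195,205),(205,215),(215,225),(225,240)):
        q=p[(p[:,2]>a)&(p[:,2]<b)]
        if len(q):print(a,b,len(q),q.min(0).round(1),q.max(0).round(1),np.median(q,0).round(1))
    u=P[170:215,255:335] if n=="top" else P[180:240,265:365]
    zz=u[...,2]; q=u[(zz>20)&(zz<134)&(u[...,0]<560)]
    h,e=np.histogram(q[:,2],bins=np.arange(0,140,8));print(h)
    q=q[(q[:,2]>115)];
    if len(q): r=cv2.minAreaRect(q[:,:2].astype(np.float32));print("drawer",r,cv2.boxPoints(r).round(1).tolist(),np.median(q[:,2]))
E
```

```text
scene top z 139.60389502585042
((677.1371459960938, 34.8365478515625), (340.9561767578125, 240.75413513183594), 79.92982482910156) [[528.7999877929688, -112.0], [765.9000244140625, -154.10000610351562], [825.5, 181.60000610351562], [588.4000244140625, 223.6999969482422]]
tube pts 1279
160 175 531 [566.6 -91.9 165.1] [778.5  74.7 174.9] [749.8  42.8 171.3]
175 185 151 [576.1 -87.6 175.2] [609.8 -48.4 184.6] [597.2 -69.6 177.9]
185 195 51 [576.2 -79.4 185.1] [593.2 -52.8 194.5] [589.3 -70.4 189.8]
195 205 31 [569.8 -83.3 195. ] [591.3 -47.7 205. ] [585.9 -75.3 202.2]
205 215 86 [563.7 -83.7 205.1] [592.8 -50.  214.9] [586.4 -72.3 210.8]
215 225 149 [545.3 -83.2 215.4] [587.9 -44.4 225. ] [568.7 -63.2 222.1]
225 240 274 [542.7 -82.1 225. ] [585.7 -42.5 239.9] [568.3 -63.9 229.3]
[  0   0   0   0   0 167  43   0   1   1  14 111 176 217  95 192 190]
drawer ((523.3707275390625, 72.49883270263672), (147.8515625, 14.052212715148926), 79.78516387939453) [[503.29998779296875, 1.0], [517.2000122070312, -1.5], [543.4000244140625, 144.0], [529.5999755859375, 146.5]] 127.61910415226475
top top z 1
[... 368 characters left out ...]
 185 93 [587.3 -87.9 175. ] [769.4  69.4 183.2] [599.4 -65.5 177.5]
195 205 2 [581.9 -52.  201.1] [586.8 -47.2 201.4] [584.4 -49.6 201.3]
205 215 17 [573.5 -82.  205. ] [588.8 -44.3 215. ] [585.7 -62.9 210.9]
215 225 55 [544.4 -80.9 215.4] [584.8 -43.7 225. ] [553.8 -62.5 222.9]
225 240 202 [541.6 -82.9 225.1] [584.  -43.1 239.4] [562.8 -62.1 229.6]
[  0   0   1   7  15  26  30  13  19  15  19 102 396 109  11  83 191]
drawer ((534.78271484375, 55.93511962890625), (171.8869171142578, 45.24054718017578), 80.52398681640625) [[498.29998779296875, -25.100000381469727], [542.9000244140625, -32.599998474121094], [571.2000122070312, 137.0], [526.5999755859375, 144.39999389648438]] 129.02929273159043
```

jog_arm:
  motion:
    - {"dx": 1.24, "dy": 2.84, "wz": -0.057, "hand": 0}
    - {"dx": 1.24, "dy": 2.84, "wz": -0.057}
    - {"dx": 1.24, "dy": 2.84, "wz": -0.057}
    - {"dx": 1.24, "dy": 2.84, "wz": -0.057}
    - {"dx": 1.24, "dy": 2.84, "wz": -0.057}
    - {"dx": 1.24, "dy": 2.84, "wz": -0.057}
    - {"dx": 1.24, "dy": 2.84, "wz": -0.057}
    - {"dx": 1.24, "dy": 2.84, "wz": -0.057}
    - {"dx": 1.24, "dy": 2.84, "wz": -0.057}
    - {"dx": 1.24, "dy": 2.84, "wz": -0.057}

```text
schema error: expected keys wx, wy, wz, dx, dy, dz, hand
```

jog_arm:
  motion:
    - {"dx": 1.24, "dy": 2.84, "wx": -0.006, "wy": -0.0344}
    - {"dx": 1.24, "dy": 2.84, "wx": -0.006, "wy": -0.0344}
    - {"dx": 1.24, "dy": 2.84, "wx": -0.006, "wy": -0.0344}
    - {"dx": 1.24, "dy": 2.84, "wx": -0.006, "wy": -0.0344}
    - {"dx": 1.24, "dy": 2.84, "wx": -0.006, "wy": -0.0344}
    - {"dx": 1.24, "dy": 2.84, "wx": -0.006, "wy": -0.0344}
    - {"dx": 1.24, "dy": 2.84, "wx": -0.006, "wy": -0.0344}
    - {"dx": 1.24, "dy": 2.84, "wx": -0.006, "wy": -0.0344}
    - {"dx": 1.24, "dy": 2.84, "wx": -0.006, "wy": -0.0344}
    - {"dx": 1.24, "dy": 2.84, "wx": -0.006, "wy": -0.0344}

```text
schema error: expected keys wx, wy, wz, dx, dy, dz, hand
```

All keys are required.

jog_arm:
  motion:
    - {"wx": 0, "wy": 0, "wz": -0.057, "dx": 1.24, "dy": 2.84, "dz": 0, "hand": 0}
    - {"wx": 0, "wy": 0, "wz": -0.057, "dx": 1.24, "dy": 2.84, "dz": 0, "hand": 0}
    - {"wx": 0, "wy": 0, "wz": -0.057, "dx": 1.24, "dy": 2.84, "dz": 0, "hand": 0}
    - {"wx": 0, "wy": 0, "wz": -0.057, "dx": 1.24, "dy": 2.84, "dz": 0, "hand": 0}
    - {"wx": 0, "wy": 0, "wz": -0.057, "dx": 1.24, "dy": 2.84, "dz": 0, "hand": 0}
    - {"wx": 0, "wy": 0, "wz": -0.057, "dx": 1.24, "dy": 2.84, "dz": 0, "hand": 0}
    - {"wx": 0, "wy": 0, "wz": -0.057, "dx": 1.24, "dy": 2.84, "dz": 0, "hand": 0}
    - {"wx": 0, "wy": 0, "wz": -0.057, "dx": 1.24, "dy": 2.84, "dz": 0, "hand": 0}
    - {"wx": 0, "wy": 0, "wz": -0.057, "dx": 1.24, "dy": 2.84, "dz": 0, "hand": 0}
    - {"wx": 0, "wy": 0, "wz": -0.057, "dx": 1.24, "dy": 2.84, "dz": 0, "hand": 0}

```text
time_s: 0.93
eef_pos: [326.4, -198.8, 231.1]
orientation: [-3.141, 0.0, -0.177]
contact_force: [0.5, 0.1, -0.0]
width: -0.0
grasp_force: 0.0
```

jog_arm:
  motion:
    - {"wx": -0.006, "wy": -0.0344, "wz": 0, "dx": 1.24, "dy": 2.84, "dz": 0, "hand": 0}
    - {"wx": -0.006, "wy": -0.0344, "wz": 0, "dx": 1.24, "dy": 2.84, "dz": 0, "hand": 0}
    - {"wx": -0.006, "wy": -0.0344, "wz": 0, "dx": 1.24, "dy": 2.84, "dz": 0, "hand": 0}
    - {"wx": -0.006, "wy": -0.0344, "wz": 0, "dx": 1.24, "dy": 2.84, "dz": 0, "hand": 0}
    - {"wx": -0.006, "wy": -0.0344, "wz": 0, "dx": 1.24, "dy": 2.84, "dz": 0, "hand": 0}
    - {"wx": -0.006, "wy": -0.0344, "wz": 0, "dx": 1.24, "dy": 2.84, "dz": 0, "hand": 0}
    - {"wx": -0.006, "wy": -0.0344, "wz": 0, "dx": 1.24, "dy": 2.84, "dz": 0, "hand": 0}
    - {"wx": -0.006, "wy": -0.0344, "wz": 0, "dx": 1.24, "dy": 2.84, "dz": 0, "hand": 0}
    - {"wx": -0.006, "wy": -0.0344, "wz": 0, "dx": 1.24, "dy": 2.84, "dz": 0, "hand": 0}
    - {"wx": -0.006, "wy": -0.0344, "wz": 0, "dx": 1.24, "dy": 2.84, "dz": 0, "hand": 0}

```text
time_s: 1.77
eef_pos: [438.7, -14.8, 231.0]
orientation: [-3.091, -0.349, -0.07]
contact_force: [0.4, 0.4, 0.1]
width: -0.1
grasp_force: 0.0
```

```bash
cat >> h.py <<'E'
from scipy.spatial.transform import Rotation as Ro
from rig import *
RT=Ro.from_euler('xyz',[np.pi,-.349,-.1745])
def go(t,R=RT):
    s=get_state();q=Ro.from_euler('xyz',s["orientation"])
    print("t",s["time_s"],"pos",s["eef_pos"].round(1),"d cm",((np.array(t)-s["eef_pos"])/10).round(2),"w",(R*q.inv()).as_rotvec().round(4),"F",s["contact_force"].round(1),"j",s["joint_pos"].round(2))
E
python3 -c "
from h import *
go([457,84,82])"
```

```text
t 1.7667 pos [438.7 -14.8 231. ] d cm [  1.83   9.88 -14.9 ] w [-0.047   0.0061 -0.122 ] F [0.4 0.4 0.1] j [-0.07 -0.14 -0.65  0.71  0.05  3.14]
```

jog_arm:
  motion:
    - {"wx": -0.0225, "wy": 0.004, "wz": 0.032, "dx": 0, "dy": 0.4, "dz": 0, "hand": 0}
    - {"wx": -0.0225, "wy": 0.004, "wz": 0.032, "dx": 0, "dy": 0.8, "dz": 0, "hand": 0}
    - {"wx": -0.0225, "wy": 0.004, "wz": 0.032, "dx": 0, "dy": 1.2, "dz": -1, "hand": 0}
    - {"wx": -0.0225, "wy": 0.004, "wz": 0.032, "dx": 0, "dy": 1.5, "dz": -2, "hand": 0}
    - {"wx": -0.0225, "wy": 0.004, "wz": 0.032, "dx": 0, "dy": 1.5, "dz": -2, "hand": 0}
    - {"wx": -0.0225, "wy": 0.004, "wz": 0.032, "dx": 0, "dy": 1.5, "dz": -2.5, "hand": 0}
    - {"wx": -0.0225, "wy": 0.004, "wz": 0.032, "dx": 0, "dy": 1.5, "dz": -2.5, "hand": 0}
    - {"wx": -0.0225, "wy": 0.004, "wz": 0.032, "dx": 0, "dy": 1.5, "dz": -2.5, "hand": 0}
    - {"wx": 0, "wy": 0, "wz": 0, "dx": 0, "dy": 0, "dz": -2.4, "hand": 0}
    - {"wx": 0, "wy": 0, "wz": 0, "dx": 0, "dy": 0, "dz": 0, "hand": 0}

```text
time_s: 2.6
eef_pos: [436.6, 72.2, 77.8]
orientation: [3.011, -0.29, 0.26]
contact_force: [-1.2, 0.0, -0.7]
width: -0.2
grasp_force: 0.0
```

```bash
python3 -c "
from h import *
go([516,74,80])"
```

```text
t 2.6 pos [436.6  72.2  77.8] d cm [7.94 0.18 0.22] w [ 0.1272 -0.0541 -0.3925] F [-1.2  0.  -0.7] j [ 0.26  0.09 -0.89  0.31 -0.13  3.14]
```

jog_arm:
  motion:
    - {"wx": 0, "wy": 0, "wz": 0, "dx": 0.99, "dy": 0.1, "dz": 0, "hand": 0}
    - {"wx": 0, "wy": 0, "wz": 0, "dx": 0.99, "dy": 0, "dz": 0, "hand": 0}
    - {"wx": 0, "wy": 0, "wz": 0, "dx": 0.99, "dy": 0.3, "dz": 0, "hand": 0}
    - {"wx": 0, "wy": 0, "wz": 0, "dx": 0.99, "dy": 0.3, "dz": 0, "hand": 0}
    - {"wx": 0, "wy": 0, "wz": 0, "dx": 0.79, "dy": 0, "dz": 0, "hand": 0}
    - {"wx": 0, "wy": 0, "wz": 0, "dx": 0.59, "dy": -0.1, "dz": 0, "hand": 0}
    - {"wx": 0, "wy": 0, "wz": 0, "dx": 0.49, "dy": -0.09, "dz": 0, "hand": 0}
    - {"wx": 0, "wy": 0, "wz": 0, "dx": 0.49, "dy": -0.09, "dz": 0, "hand": 0}
    - {"wx": 0, "wy": 0, "wz": 0, "dx": 0.49, "dy": -0.09, "dz": 0, "hand": 0}
    - {"wx": 0, "wy": 0, "wz": 0, "dx": 0.49, "dy": -0.09, "dz": 0, "hand": 0}

```text
time_s: 3.43
eef_pos: [513.6, 74.8, 82.0]
orientation: [3.012, -0.299, 0.257]
contact_force: [-1.2, 0.3, 1.5]
width: 0.1
grasp_force: 0.7
```

jog_arm:
  motion:
    - {"wx": 0, "wy": 0, "wz": 0, "dx": 0.4, "dy": -0.07, "dz": 0, "hand": 0}
    - {"wx": 0, "wy": 0, "wz": 0, "dx": 0.4, "dy": -0.07, "dz": 0, "hand": 0}
    - {"wx": 0, "wy": 0, "wz": 0, "dx": 0.4, "dy": -0.07, "dz": 0, "hand": 0}
    - {"wx": 0, "wy": 0, "wz": 0, "dx": 0.3, "dy": -0.05, "dz": 0, "hand": 0}
    - {"wx": 0, "wy": 0, "wz": 0, "dx": 0.3, "dy": -0.05, "dz": 0, "hand": 0}
    - {"wx": 0, "wy": 0, "wz": 0, "dx": 0.3, "dy": -0.05, "dz": 0, "hand": 0}

```text
time_s: 3.93
eef_pos: [535.0, 71.3, 82.2]
orientation: [3.012, -0.3, 0.257]
contact_force: [-2.0, -0.8, -0.2]
width: 0.1
grasp_force: 0.6
```

jog_arm:
  motion:
    - {"wx": 0, "wy": 0, "wz": 0, "dx": 0.2, "dy": -0.035, "dz": 0, "hand": 0}
    - {"wx": 0, "wy": 0, "wz": 0, "dx": 0.2, "dy": -0.035, "dz": 0, "hand": 0}
    - {"wx": 0, "wy": 0, "wz": 0, "dx": 0.2, "dy": -0.035, "dz": 0, "hand": 0}
    - {"wx": 0, "wy": 0, "wz": 0, "dx": 0.2, "dy": -0.035, "dz": 0, "hand": 0}
    - {"wx": 0, "wy": 0, "wz": 0, "dx": 0.2, "dy": -0.035, "dz": 0, "hand": 0}

```text
time_s: 4.35
eef_pos: [541.9, 69.8, 81.3]
orientation: [3.014, -0.295, 0.257]
contact_force: [-13.2, 1.8, 12.3]
width: 0.1
grasp_force: 7.0
```

jog_arm:
  motion:
    - {"wx": 0, "wy": 0, "wz": 0, "dx": 0.2, "dy": -0.035, "dz": 0, "hand": 0}
    - {"wx": 0, "wy": 0, "wz": 0, "dx": 0.2, "dy": -0.035, "dz": 0, "hand": 0}
    - {"wx": 0, "wy": 0, "wz": 0, "dx": 0.2, "dy": -0.035, "dz": 0, "hand": 0}

```text
time_s: 4.6
eef_pos: [548.5, 68.6, 81.3]
orientation: [3.013, -0.296, 0.257]
contact_force: [-4.0, 0.3, 0.4]
width: -0.3
grasp_force: 1.9
```

jog_arm:
  motion:
    - {"wx": 0, "wy": 0, "wz": 0, "dx": 0.2, "dy": -0.035, "dz": 0, "hand": 0}
    - {"wx": 0, "wy": 0, "wz": 0, "dx": 0.2, "dy": -0.035, "dz": 0, "hand": 0}

```text
time_s: 4.77
eef_pos: [551.2, 68.0, 80.8]
orientation: [3.014, -0.294, 0.257]
contact_force: [-17.1, 2.0, 13.4]
width: 0.1
grasp_force: 8.6
```

jog_arm:
  motion:
    - {"wx": 0, "wy": 0, "wz": 0, "dx": 0.2, "dy": -0.035, "dz": 0, "hand": 0}
    - {"wx": 0, "wy": 0, "wz": 0, "dx": 0, "dy": 0, "dz": 0, "hand": 0}

```text
time_s: 4.93
eef_pos: [551.2, 67.8, 80.2]
orientation: [3.015, -0.291, 0.257]
contact_force: [-17.1, 1.3, 12.2]
width: 0.1
grasp_force: 8.3
```

jog_arm:
  motion:
    - {"wx": 0, "wy": 0, "wz": 0, "dx": -2, "dy": 0.35, "dz": 0, "hand": 0}
    - {"wx": 0, "wy": 0, "wz": 0, "dx": -2, "dy": 0.35, "dz": 0, "hand": 0}
    - {"wx": 0, "wy": 0, "wz": 0, "dx": -2, "dy": 0.3, "dz": 2, "hand": 0}
    - {"wx": 0, "wy": 0, "wz": 0, "dx": -1, "dy": 0, "dz": 2.5, "hand": 0}
    - {"wx": 0, "wy": 0, "wz": 0, "dx": 0, "dy": 0, "dz": 2.5, "hand": 0}
    - {"wx": 0, "wy": 0, "wz": 0, "dx": 0, "dy": 0, "dz": 2.5, "hand": 0}
    - {"wx": 0, "wy": 0, "wz": 0, "dx": 0, "dy": 0, "dz": 2.5, "hand": 0}
    - {"wx": 0, "wy": 0, "wz": 0, "dx": 0, "dy": 0, "dz": 2.5, "hand": 8.5}
    - {"wx": 0, "wy": 0, "wz": 0, "dx": 0, "dy": 0, "dz": 2.5, "hand": 8.5}
    - {"wx": 0, "wy": 0, "wz": 0, "dx": 0, "dy": 0, "dz": 2.5, "hand": 8.5}

```text
time_s: 5.77
eef_pos: [487.9, 77.9, 279.6]
orientation: [3.012, -0.304, 0.257]
contact_force: [-0.6, 0.5, -0.9]
width: 35.6
grasp_force: 0.0
```

Run:
```python
from h import *
import pickle
go([549.6,-60.4,271.5],RT*Ro.from_euler('z',-.43))
d={}
for n in("scene","top","wrist"):
    d[n]=read_camera(n)
pickle.dump(d,open("d1.pkl","wb"))
a=cv2.resize(d["top"]["pixels"][70:230,230:410],None,fx=3,fy=3)
b=cv2.resize(d["wrist"]["pixels"],None,fx=.9,fy=.9)
cv2.imwrite("pics/top1.png",a[:,:,::-1])
ex=np.array([.985,-.1736]);ey=np.array([.1736,.985]);o=np.array([669.1,-5.1])
for n in("scene","top"):
    P=cloud(d[n]);xy=P[...,:2]-o;X=xy@ex;Y=xy@ey;Z=P[...,2]
    m=(Y>0)&(Y<110)&(Z>60)&(Z<126)&(X<-90)&(X>-200);print(n,"front pts",m.sum(),np.percentile(X[m],[5,25,50,75]) if m.any() else 0)
    for lo in(138,):
        m=(Y>0)&(Y<110)&(abs(Z-139)<4)&(X>-160)&(X<-60);print(" top edge X",np.percentile(X[m],[1,5]))
    m=(Z>205)&(abs(X+94)<32)&(abs(Y+75)<32);print(" mouth X",X[m].min(),X[m].max(),"Y",Y[m].min(),Y[m].max(),"Z",Z[m].max())
    # silhouettes of mouth top: z along tube axis
    t=-(X+94)*np.sin(.349)+(Z-233)*np.cos(.349); s=(X+94)*np.cos(.349)+(Z-233)*np.sin(.349)
    q=m&(abs(t)<4);print(" rim s",np.percentile(s[q],[2,98]),"Y",np.percentile(Y[q],[2,98]),"t med",np.median(t[q]),q.sum())
```

```text
t 5.7667 pos [487.9  77.9 279.6] d cm [  6.17 -13.83  -0.81] w [-0.0158 -0.0173  0.0161] F [-0.6  0.5 -0.9] j [ 0.24 -0.04 -0.42  0.88 -0.12  3.12]
scene front pts 0 0
 top edge X [-117.44295636 -114.67905083]
 mouth X -114.63672897918919 -65.43634101257246 Y -94.92355960256012 -54.560021646909156 Z 241.8788508331295
 rim s [-20.94399431  17.28819006] Y [-93.36484264 -56.37760132] t med 0.19087237561057258 141
top front pts 87 [-122.01423482 -121.0842791  -120.34729664 -120.18501236]
 top edge X [-119.86415357 -117.24380417]
 mouth X -116.48430410388552 -68.26731586172342 Y -95.29324009149823 -55.06771254687866 Z 242.94692032162413
 rim s [-22.07330663  16.08544764] Y [-92.92730409 -56.59341814] t med -1.046489420883347 135
```

View pics/top1.png

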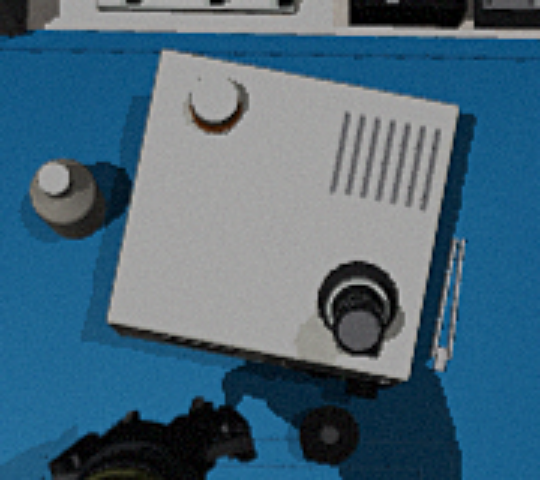

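The drawer front is now flush: in the crop, the front edge runs cleanly from (110,325) to (410,380). The mouthpiece is at (357,325), untouched, and the spool is still in place at (328,433).

jog_arm:
  motion:
    - {"wx": -0.004, "wy": -0.004, "wz": 0.004, "dx": 0.6, "dy": -1.5, "dz": 0, "hand": 8.5}
    - {"wx": -0.004, "wy": -0.004, "wz": 0.004, "dx": 0.6, "dy": -1.5, "dz": 0, "hand": 8.5}
    - {"wx": -0.004, "wy": -0.004, "wz": 0.004, "dx": 0.6, "dy": -1.5, "dz": 0, "hand": 8.5}
    - {"wx": -0.004, "wy": -0.004, "wz": 0.004, "dx": 0.6, "dy": -1.5, "dz": 0, "hand": 8.5}
    - {"wx": 0, "wy": 0, "wz": 0, "dx": 0.6, "dy": -1.5, "dz": 0, "hand": 8.5}
    - {"wx": 0, "wy": 0, "wz": 0, "dx": 0.6, "dy": -1.5, "dz": 0, "hand": 8.5}
    - {"wx": 0, "wy": 0, "wz": 0, "dx": 0.6, "dy": -1.5, "dz": 0, "hand": 8.5}
    - {"wx": 0, "wy": 0, "wz": 0, "dx": 0.6, "dy": -1.5, "dz": 0, "hand": 8.5}
    - {"wx": 0, "wy": 0, "wz": 0, "dx": 0.6, "dy": -1.5, "dz": 0, "hand": 8.5}
    - {"wx": 0, "wy": 0, "wz": 0, "dx": 0.4, "dy": -0.3, "dz": 0, "hand": 8.5}

```text
time_s: 6.75
eef_pos: [545.2, -62.2, 276.0]
orientation: [2.991, -0.311, 0.277]
contact_force: [0.9, 0.1, 0.2]
width: 84.8
grasp_force: 0.0
```

Run:
```python
from h import *
R=RT*Ro.from_euler('z',-.43)
go([547.6,-59.7,271],R);go([576,-64.6,192.2],R)
cv2.imwrite("pics/w2.png",read_camera("wrist")["pixels"][:,:,::-1])
```

```text
t 6.75 pos [545.2 -62.2 276. ] d cm [ 0.24  0.25 -0.5 ] w [ 0.0015 -0.0053  0.0027] F [0.9 0.1 0.2] j [-0.1   0.04 -0.36  0.83 -0.03  2.79]
t 6.75 pos [545.2 -62.2 276. ] d cm [ 3.08 -0.24 -8.38] w [ 0.0015 -0.0053  0.0027] F [0.9 0.1 0.2] j [-0.1   0.04 -0.36  0.83 -0.03  2.79]
```

View pics/w2.png

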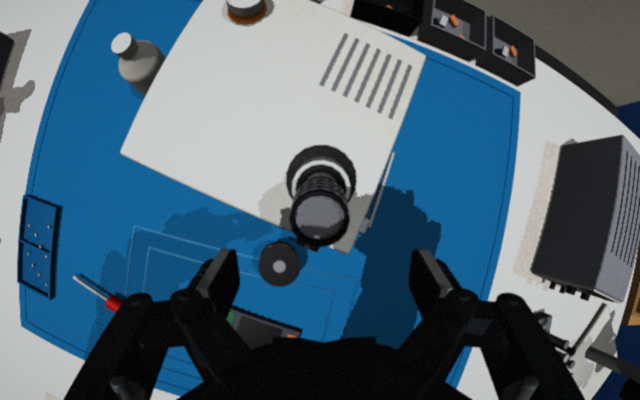

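The wrist view shows the mouthpiece's top at about (319,215), centred between the fingertips at (228,260) and (420,260). Next I descend along the tube axis.

jog_arm:
  motion:
    - {"wx": 0, "wy": -0.004, "wz": 0, "dx": 0.24, "dy": 0.25, "dz": -0.5, "hand": 8.5}
    - {"wx": 0, "wy": 0, "wz": 0, "dx": 0.36, "dy": -0.06, "dz": -1.0, "hand": 8.5}
    - {"wx": 0, "wy": 0, "wz": 0, "dx": 0.36, "dy": -0.06, "dz": -1.0, "hand": 8.5}
    - {"wx": 0, "wy": 0, "wz": 0, "dx": 0.36, "dy": -0.06, "dz": -1.0, "hand": 8.5}
    - {"wx": 0, "wy": 0, "wz": 0, "dx": 0.36, "dy": -0.06, "dz": -1.0, "hand": 8.5}
    - {"wx": 0, "wy": 0, "wz": 0, "dx": 0.36, "dy": -0.06, "dz": -1.0, "hand": 8.5}
    - {"wx": 0, "wy": 0, "wz": 0, "dx": 0.36, "dy": -0.06, "dz": -1.0, "hand": 8.5}
    - {"wx": 0, "wy": 0, "wz": 0, "dx": 0.36, "dy": -0.06, "dz": -1.0, "hand": 8.5}
    - {"wx": 0, "wy": 0, "wz": 0, "dx": 0.32, "dy": -0.06, "dz": -0.88, "hand": 8.5}
    - {"wx": 0, "wy": 0, "wz": 0, "dx": 0, "dy": 0, "dz": 0, "hand": 8.5}

```text
time_s: 7.63
eef_pos: [574.4, -61.5, 190.7]
orientation: [2.992, -0.312, 0.28]
contact_force: [0.1, -0.9, 0.0]
width: 85.1
grasp_force: 0.0
```

Run:
```python
from h import *
R=RT*Ro.from_euler('z',-.43)
go([576,-64.6,192.2],R)
a=read_camera("wrist")["pixels"];cv2.imwrite("pics/w3.png",a[:,:,::-1])
```

```text
t 7.6333 pos [574.4 -61.5 190.7] d cm [ 0.16 -0.31  0.15] w [ 0.0003 -0.0043 -0.001 ] F [ 0.1 -0.9  0. ] j [-0.09  0.14 -0.48  0.61 -0.03  2.79]
```

View pics/w3.png

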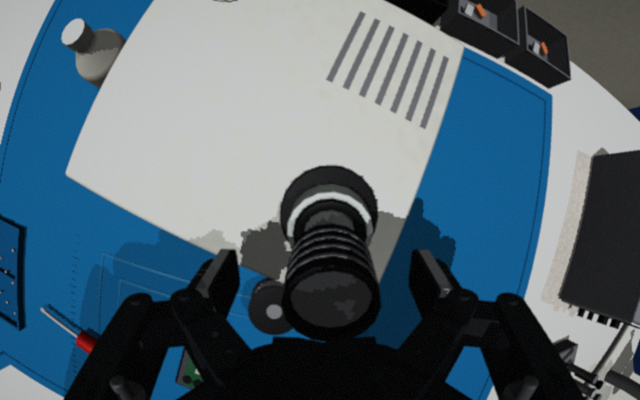

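The mouthpiece is at (332,300) between the fingers, whose midpoint is about 325. It sits about 3 mm to the right, which matches the pose error, so I correct that and then close gently.

jog_arm:
  motion:
    - {"wx": 0, "wy": -0.004, "wz": 0, "dx": 0.16, "dy": -0.3, "dz": 0.1, "hand": 8.5}
    - {"wx": 0, "wy": 0, "wz": 0, "dx": 0, "dy": 0, "dz": 0, "hand": 6}
    - {"wx": 0, "wy": 0, "wz": 0, "dx": 0, "dy": 0, "dz": 0, "hand": 5}
    - {"wx": 0, "wy": 0, "wz": 0, "dx": 0, "dy": 0, "dz": 0, "hand": 4.4}
    - {"wx": 0, "wy": 0, "wz": 0, "dx": 0, "dy": 0, "dz": 0, "hand": 4.2}
    - {"wx": 0, "wy": 0, "wz": 0, "dx": 0, "dy": 0, "dz": 0, "hand": 4.2}
  force: 20

```text
time_s: 8.18
eef_pos: [577.5, -65.4, 194.9]
orientation: [2.989, -0.32, 0.28]
contact_force: [-0.7, 1.7, 0.3]
width: 42.1
grasp_force: 0.5
```

Run:
```python
from h import *
R=RT*Ro.from_euler('z',-.43)
go([576,-64.6,192.2],R);s=get_state();print(s["width"],s["grasp_force"],s["ft_torque"])
a=read_camera("wrist")["pixels"][150:400,150:500];a=cv2.resize(a,None,fx=2,fy=2);cv2.imwrite("pics/w4.png",a[:,:,::-1])
```

```text
t 8.1833 pos [577.5 -65.4 194.9] d cm [-0.15  0.08 -0.27] w [0.0003 0.0044 0.    ] F [-0.7  1.7  0.3] j [-0.1   0.14 -0.47  0.61 -0.03  2.78]
42.11898842285174 0.5270606651902199 [0.27192243 0.39131583 0.06932535]
```

View pics/w4.png

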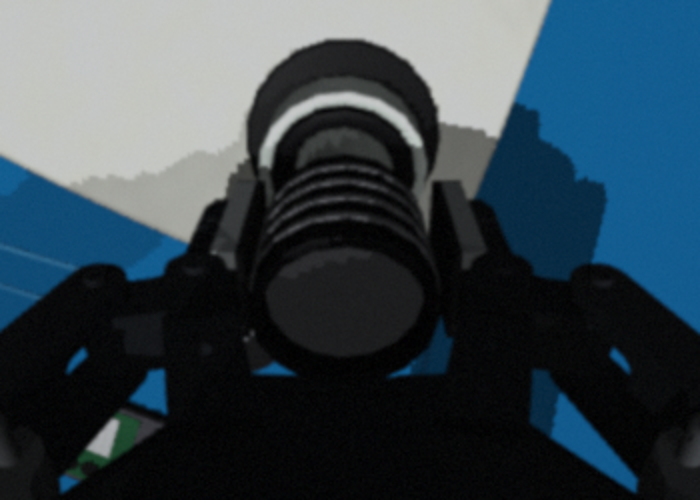

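The pads straddle the mouthpiece evenly at 42 mm opening: left pad at (240,230), right pad at (460,230), mouthpiece between about 262 and 435. Closing on it now.

jog_arm:
  motion:
    - {"wx": 0, "wy": 0, "wz": 0, "dx": 0, "dy": 0, "dz": 0, "hand": 3.5}
    - {"wx": 0, "wy": 0, "wz": 0, "dx": 0, "dy": 0, "dz": 0, "hand": 3.5}
    - {"wx": 0, "wy": 0, "wz": 0, "dx": 0, "dy": 0, "dz": 0, "hand": 3.5}
    - {"wx": 0, "wy": 0, "wz": 0, "dx": 0, "dy": 0, "dz": 0, "hand": 3.5}
  force: 30

```text
time_s: 8.57
eef_pos: [577.4, -64.8, 194.9]
orientation: [2.99, -0.32, 0.281]
contact_force: [-3.5, 4.2, 6.0]
width: 39.6
grasp_force: 30.0
```

Run:
```python
from h import *
go([576,-64.6,192.2],RT*Ro.from_euler('z',-.43));s=get_state();print(s["width"],s["grasp_force"],s["ft_torque"])
```

```text
t 8.5667 pos [577.4 -64.8 194.9] d cm [-0.14  0.02 -0.27] w [-0.0007  0.0042 -0.0008] F [-3.5  4.2  6. ] j [-0.1   0.14 -0.47  0.61 -0.02  2.78]
39.60806622182372 30.01060277223587 [1.10343171 0.66338425 0.30254148]
```

jog_arm:
  motion:
    - {"wx": 0, "wy": 0, "wz": 0, "dx": -0.068, "dy": 0.012, "dz": 0.188, "hand": 3.5}
    - {"wx": 0, "wy": 0, "wz": 0, "dx": -0.068, "dy": 0.012, "dz": 0.188, "hand": 3.5}
    - {"wx": 0, "wy": 0, "wz": 0, "dx": -0.068, "dy": 0.012, "dz": 0.188, "hand": 3.5}
    - {"wx": 0, "wy": 0, "wz": 0, "dx": -0.068, "dy": 0.012, "dz": 0.188, "hand": 3.5}
    - {"wx": 0, "wy": 0, "wz": 0, "dx": -0.068, "dy": 0.012, "dz": 0.188, "hand": 3.5}
    - {"wx": 0, "wy": 0, "wz": 0, "dx": -0.068, "dy": 0.012, "dz": 0.188, "hand": 3.5}
    - {"wx": 0, "wy": 0, "wz": 0, "dx": 0, "dy": 0, "dz": 0, "hand": 3.5}
  force: 40

```text
time_s: 9.15
eef_pos: [573.4, -64.4, 205.5]
orientation: [2.99, -0.32, 0.28]
contact_force: [1.4, 5.3, -1.7]
width: 39.1
grasp_force: 40.6
```

Run:
```python
from h import *
go([577.4-20.2,-64.8+3.6,194.9+56.4],RT*Ro.from_euler('z',-.43));s=get_state();print(s["width"],s["grasp_force"],s["ft_torque"])
```

```text
t 9.15 pos [573.4 -64.4 205.5] d cm [-1.62  0.32  4.58] w [-0.0002  0.0035 -0.0005] F [ 1.4  5.3 -1.7] j [-0.1   0.12 -0.46  0.64 -0.03  2.78]
39.099683510220615 40.64508497714996 [1.23728031 0.11944197 0.39921698]
```

jog_arm:
  motion:
    - {"wx": 0, "wy": 0, "wz": 0, "dx": -0.068, "dy": 0.06, "dz": 0.188, "hand": 3.5}
    - {"wx": 0, "wy": 0, "wz": 0, "dx": -0.068, "dy": 0.06, "dz": 0.188, "hand": 3.5}
    - {"wx": 0, "wy": 0, "wz": 0, "dx": -0.1, "dy": 0.018, "dz": 0.282, "hand": 3.5}
    - {"wx": 0, "wy": 0, "wz": 0, "dx": -0.1, "dy": 0.018, "dz": 0.282, "hand": 3.5}
    - {"wx": 0, "wy": 0, "wz": 0, "dx": -0.1, "dy": 0.018, "dz": 0.282, "hand": 3.5}
    - {"wx": 0, "wy": 0, "wz": 0, "dx": -0.1, "dy": 0.018, "dz": 0.282, "hand": 3.5}
    - {"wx": 0, "wy": 0, "wz": 0, "dx": -0.1, "dy": 0.018, "dz": 0.282, "hand": 3.5}
    - {"wx": 0, "wy": 0, "wz": 0, "dx": -0.1, "dy": 0.018, "dz": 0.282, "hand": 3.5}
    - {"wx": 0, "wy": 0, "wz": 0, "dx": 0, "dy": 0, "dz": 0, "hand": 3.5}

```text
time_s: 9.9
eef_pos: [565.8, -63.0, 227.2]
orientation: [2.988, -0.32, 0.28]
contact_force: [0.2, 2.2, -1.9]
width: 38.9
grasp_force: 40.8
```

Run:
```python
from h import *
go([577.4-20.2,-64.8+3.6,194.9+56.4],RT*Ro.from_euler('z',-.43));s=get_state();print(s["width"],s["grasp_force"],s["ft_torque"])
```

```text
t 9.9 pos [565.8 -63.  227.2] d cm [-0.86  0.18  2.41] w [0.0016 0.0043 0.0007] F [ 0.2  2.2 -1.9] j [-0.09  0.09 -0.43  0.69 -0.03  2.79]
38.92801968616307 40.800731778144836 [0.54684344 0.31998428 0.18476092]
```

jog_arm:
  motion:
    - {"wx": 0, "wy": 0, "wz": 0, "dx": -0.1, "dy": 0.04, "dz": 0.282, "hand": 3.5}
    - {"wx": 0, "wy": 0, "wz": 0, "dx": -0.1, "dy": 0.04, "dz": 0.282, "hand": 3.5}
    - {"wx": 0, "wy": 0, "wz": 0, "dx": -0.1, "dy": 0.018, "dz": 0.282, "hand": 3.5}
    - {"wx": 0, "wy": 0, "wz": 0, "dx": -0.1, "dy": 0.018, "dz": 0.282, "hand": 3.5}
    - {"wx": 0, "wy": 0, "wz": 0, "dx": -0.1, "dy": 0.018, "dz": 0.282, "hand": 3.5}
    - {"wx": 0, "wy": 0, "wz": 0, "dx": -0.1, "dy": 0.018, "dz": 0.282, "hand": 3.5}
    - {"wx": 0, "wy": 0, "wz": 0, "dx": -0.1, "dy": 0.018, "dz": 0.282, "hand": 3.5}
    - {"wx": 0, "wy": 0, "wz": 0, "dx": -0.1, "dy": 0.018, "dz": 0.282, "hand": 3.5}
    - {"wx": 0, "wy": 0, "wz": 0, "dx": 0, "dy": 0, "dz": 0, "hand": 3.5}
    - {"wx": 0, "wy": 0, "wz": 0, "dx": 0, "dy": 0, "dz": 0, "hand": 3.5}

```text
time_s: 10.73
eef_pos: [557.9, -60.9, 249.2]
orientation: [2.989, -0.32, 0.28]
contact_force: [0.3, -0.5, -2.6]
width: 39.2
grasp_force: 40.7
```

Run:
```python
from h import *
go([577.4-20.2,-64.8+3.6,194.9+56.4],RT*Ro.from_euler('z',-.43));s=get_state();print(s["width"],s["grasp_force"],s["ft_torque"])
w=read_camera("wrist")["pixels"][100:350,210:450];c=read_camera("scene")["pixels"][175:300,230:350]
a=np.hstack([cv2.resize(w,(400,417)),cv2.resize(c,(400,417))]);cv2.imwrite("pics/e.png",a[:,:,::-1])
```

```text
t 10.7333 pos [557.9 -60.9 249.2] d cm [-0.07 -0.03  0.21] w [0.0012 0.004  0.0004] F [ 0.3 -0.5 -2.6] j [-0.09  0.07 -0.4   0.75 -0.03  2.79]
39.19755674830814 40.737072229385376 [ 0.10461639  0.56886276 -0.03082784]
```

View pics/e.png

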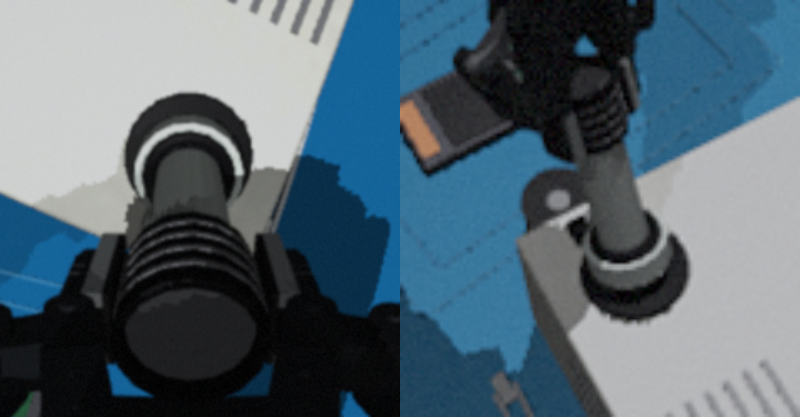

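The ring is not clear of the rim yet (it would show near (620,250) in the scene half, and the tube is still plain there). I raise the last 2 mm, then check the tube's rise by depth.

jog_arm:
  motion:
    - {"wx": 0, "wy": 0, "wz": 0, "dx": -0.035, "dy": 0.006, "dz": 0.094, "hand": 3.5}
    - {"wx": 0, "wy": 0, "wz": 0, "dx": -0.035, "dy": 0.006, "dz": 0.094, "hand": 3.5}
    - {"wx": 0, "wy": 0, "wz": 0, "dx": 0, "dy": 0, "dz": 0, "hand": 3.5}
    - {"wx": 0, "wy": 0, "wz": 0, "dx": 0, "dy": 0, "dz": 0, "hand": 3.5}

```text
time_s: 11.17
eef_pos: [557.2, -60.7, 250.9]
orientation: [2.989, -0.319, 0.28]
contact_force: [-0.5, -0.4, -3.5]
width: 39.1
grasp_force: 40.7
```

Run:
```python
from h import *
go([577.4-20.2,-64.8+3.6,194.9+56.4],RT*Ro.from_euler('z',-.43))
import pickle
ex=np.array([.985,-.1736]);ey=np.array([.1736,.985]);o=np.array([669.1,-5.1])
d0=pickle.load(open("d0.pkl","rb"))
c=read_camera("scene")
for nm,cc in(("before",d0["scene"]),("now",c)):
    P=cloud(cc);xy=P[...,:2]-o;X=xy@ex+73.8;Y=xy@ey+74.8;Z=P[...,2]-171.2
    t=-X*np.sin(.349)+Z*np.cos(.349); s=X*np.cos(.349)+Z*np.sin(.349)
    m=(abs(Y)<12)&(abs(s)<17)&(t>10)&(t<150)
    h,e=np.histogram(t[m],bins=np.arange(10,150,4));print(nm,dict(zip(e[:-1].tolist(),h.tolist())))
P=cloud(c);xy=P[...,:2]-o;X=xy@ex+73.8;Y=xy@ey+74.8;Z=P[...,2]-171.2
t=-X*np.sin(.349)+Z*np.cos(.349); s=X*np.cos(.349)+Z*np.sin(.349)
g=c["pixels"].mean(-1);m=(abs(Y)<7)&(abs(s)<19)
for a in range(-6,30,2):
    q=m&(t>=a)&(t<a+2)
    if q.any():print(a,q.sum(),g[q].mean().round(),s[q].mean().round(1))
cv2.imwrite("pics/f.png",cv2.resize(c["pixels"][220:270,270:320],(600,600),interpolation=cv2.INTER_NEAREST)[:,:,::-1])
```

```text
t 11.1667 pos [557.2 -60.7 250.9] d cm [-0.   -0.05  0.04] w [0.001  0.0037 0.0002] F [-0.5 -0.4 -3.5] j [-0.09  0.06 -0.4   0.75 -0.03  2.79]
before {10: 15, 14: 20, 18: 14, 22: 3, 26: 6, 30: 4, 34: 6, 38: 5, 42: 3, 46: 4, 50: 4, 54: 10, 58: 106, 62: 26, 66: 7, 70: 0, 74: 0, 78: 0, 82: 0, 86: 0, 90: 0, 94: 0, 98: 0, 102: 0, 106: 0, 110: 0, 114: 0, 118: 0, 122: 0, 126: 0, 130: 0, 134: 0, 138: 0, 142: 0}
now {10: 16, 14: 19, 18: 17, 22: 18, 26: 17, 30: 19, 34: 19, 38: 17, 42: 18, 46: 18, 50: 20, 54: 21, 58: 16, 62: 23, 66: 19, 70: 17, 74: 19, 78: 16, 82: 0, 86: 3, 90: 1, 94: 3, 98: 3, 102: 1, 106: 1, 110: 5, 114: 9, 118: 71, 122: 16, 126: 6, 130: 0, 134: 0, 138: 0, 142: 0}
-2 2 36.0 16.0
0 11 35.0 16.1
2 6 72.0 14.4
4 5 86.0 13.4
6 4 86.0 14.2
8 5 86.0 14.0
10 4 86.0 14.0
12 5 86.0 14.1
14 5 86.0 14.4
16 6 85.0 13.8
18 5 84.0 13.2
20 4 85.0 14.5
22 6 85.0 14.2
24 4 87.0 13.5
26 6 84.0 13.9
28 5 86.0 14.1
```

View pics/f.png

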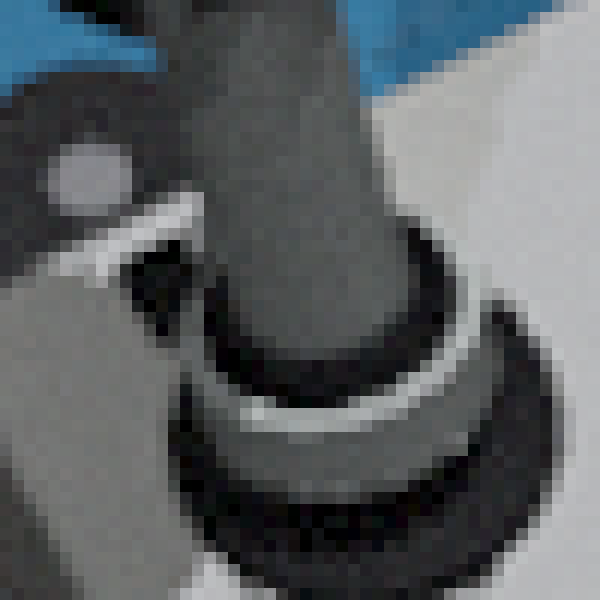

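The dark band at the rim runs from about (220,300) to (420,290). The mouthpiece has risen 60 mm (58–62 to 118–122 along the axis), and the side force is under 1 N. Handing in.

```bash
python3 -c "
from rig import *
print(sign_off())"
```

```text
the job is handed in; nothing more can be done
None
```

I pushed the drawer home and drew the tube up about 60 mm along its slope, so its ring should be level with the socket rim. I've handed the job in with the gripper still holding the mouthpiece. I couldn't pick the ring out for certain from the dark rim, so its height rests on the measured rise. `sign_off()` gave no verdict.

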